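# Raise the battery tester's load by four clicks, then hold the test button

### The arm

A 7-joint arm with a two-finger parallel gripper is mounted at the origin on a cart in front of the work surface, level with it; the furniture and walls round the work are solid. World frame = base frame: x ahead of the robot, y to its left, z up, the work surface at z = 0. Lengths are in m, angles in degrees, forces in N, time in s.
With the tool pointing down it reaches from about 0.4 to 0.875 m from the base axis. Payload 6.5 kg.
Tool frame: the origin (TCP) lies on the centre line of the jaws, within the pads' length; the fingertips stand 25 mm ahead of it and the grasp point (between the pads) lies 6 mm ahead of it; z points along the fingers, y is the line along which they close (so a half turn about z gives the same grasp; the last joint's range is limited). The gripper opens to 88 mm and grips with 3 to 60 N. Pads are 18 mm wide; open, the fingers measure 123 mm over their backs; the gripper's body (75 mm by 187 mm) begins 45 mm behind the grasp point.
Start: joints at [65.306, 30.733, -0.252, 88.115, 0.149, 61.152, -4.079], TCP at [0.232, -0.607, 0.264] pointing down, gripper open.
Joint ranges: [-154.64, 154.64], [-21.42, 123.67], [-72.66, 72.17], [13.99, 137.28], [-74.86, 254.86], [10.95, 109.41], [-158.01, 158.01]. Speed limits (degrees/s): [136.94, 136.94, 180, 180, 180, 180, 180].

### API

Orientations are given as [roll, pitch, yaw] about the fixed x, y, z axes, in that order (R = Rz(yaw) Ry(pitch) Rx(roll)).
In Python, from plant import manip gives the robot as it stands.
- The arm moves only by the shell command python3 -m handwheel 'ROWS'. ROWS is JSON, a list of rows, each a list of 3 entries, a list of its own where there are three numbers: the shift along the tool's x, y, z in mm, then the turn, a rotation vector about the tool's x, y, z in degrees, then the finger opening in mm, from 0 to 88.1. A call has 1 to 10 rows; each row shifts and turns the commanded pose from where the row before left it, along the tool's axes as they then stand; what a row does not reach is not made up. A row lasts 1/12 s, in which the tool goes at most 41.7 mm and 7.16 degrees, less where a joint would pass 70% of its speed; a pose out of reach is approached as far as the arm can. A call is refused whole if a number of a shift passes 41.7 or a number of a turn 7.16, either way. A call with a gripper value outside its range is refused whole. The fingers move at their own pace and stop on an object; the grip force is fixed at half the most. Time passes only in rows, so rows that do not move let the fingers close. It gives the time, the measured TCP pose, the force, the opening and the grip force at its end, in the units of the state.
- manip.state(): the state, without advancing time (a new reading comes with each control period).
- manip.get_image(name): name is "scene" or "top"; returns (picture, depth): 400x640x3 uint8, blue, green, red; 400x640 float32, m along the optical axis (not along the pixel's ray), 0 where there is no reading.
- manip.get_calibration(name): a dict with "mtx" (3x3 intrinsics, pixels), "k1" (the pictures are not rectified: a ray, as slopes to the right and down, at radius r is drawn at 1 + k1 r^2 times it, then the intrinsics apply), "position" and "orientation" of the camera in the world. Camera axes: x right, y up, looking along -z (the intrinsics and any distortion apply to the point x, -y, -z); pixel columns grow to the right and rows downward; lengths in m; the calibration is good to about 2 mm. A picture is of the moment at which its call begins. get_calibration takes no time and is no camera call.
- manip.sign_off(): hands the job in; it is judged then, once.
Trained networks look in the newest picture that a camera, given by its name, has taken for a name from the list of things; names that differ only in an ending like _2 or _b are one class to them, and where a whole thing is asked for, a point or a joint stands for the part that bears it (a point fixed in the world has none). Each returns a list of dicts, best first, with "conf" (0 to 1); they miss things now and then, are a little off and sometimes report something else, mostly with a low value. They report only what shows in the picture. A call takes as long as a camera call.
- manip.silhouettes(camera, query): "mask" (400x640 bool, what is visible of it) and "extent" ([left, top, width, height] in pixels, round what is visible of it).
The state is a dict: "time_s": time; "qpos": joint angles; "qvel": joint speeds; "joint_torque": joint torques, N m; "eef_pos": TCP position; "eef_rot": TCP orientation; "ft_force": force on the tool from outside, world axes, zero at the start; "ft_torque": the same for the moment, N m; "width": finger opening in m; "grasp_force": force on a finger pad.
Only numpy, scipy, OpenCV 4.12 (cv2) and the standard library are available. Lean on these libraries where they do the work, as an engineer would, in place of code of your own. Each camera call takes 0.05 s, during which the arm holds its last target. There are 200 camera calls.

### The job

Load-test the laptop battery pack that lies in the bench tester's cradle. With a fingertip, push the orange bar of the load selector gently round clockwise by exactly four clicks from where it stands now, and only then press the red test button fully down with a fingertip and keep it down: the program finishes while holding the button. Nothing is to be gripped or picked up, and the pack and the other things on the bench stay where they are.

Things in the scene. Friction and masses are not known exactly. Their poses are not given: they have to be found in the camera images.
- tester: bench load tester for battery packs, fixed: black box 190 x 220 mm, its grey level deck 50 mm up. Origin: centre of its underside; x to its rear (cradle with the pack), y to its left, z up. In its frame the selector's axis is at x -36, y -52 mm, the button at x -45, y +72 mm; between them a flat display and two 4 mm lamps. Cradle and pack begin at x +8 mm and rise at most 14 mm above the deck.
- selector_top (a point): on the load selector's upright axis, at the top of its orange finger bar, 75 mm above the worktop. Selector: black disc 54 mm across, top 7 mm above the deck, and on it an upright orange bar 54 mm long (27 mm to either side of the axis), 12 mm wide, 18 mm high above the disc. Push the bar's flank at either end. Round it the deck is clear for 80 mm but for the pack behind.
- pointer_tip (a point): point in the orange bar, 25 mm from the turning axis, 10 mm below the bar's top, at the end that carries the white pointer line; from selector_top to here is the direction in which the pointer points.
- selector (a joint): selector angle in rad, growing clockwise seen from above. Eight stops 30 degrees (0.524 rad) apart, 0 to 3.67 (white ticks), end stops just beyond. At 0 the pointer is 105 degrees to the left of the tester's x axis. It starts at rest at stop 0, 1 or 2. A spring detent pulls it into the nearest stop: just past midway it snaps on by itself. A click takes about 3 N at 20 mm from the axis.
- test_button_top (a point): centre of the top of the red round test button, 28 mm across, 22 mm above the deck when up and 10 mm above the black collar round it, which is 44 mm across; it moves straight down.
- test_button (a joint): travel of the test button in m: 0 released, 0.006 fully down; a spring pushes it back up; fully down takes about 5 N.
- pack: black laptop battery pack, 68 x 150 x 9 mm, lying loose in the tester's cradle; origin: centre of its underside.
- magnifier_lamp: furniture, not part of the job: magnifier lamp on a stand at the left of the worktop. Its cream round head, about 300 mm across, hangs about x 0.30 to 0.55, y 0.38 to 0.62 above the worktop and is in the way of an arm swinging in from the left; keep closer to the robot base than it until abreast of the tester.
- mug: orange mug, 81 mm across, 101 mm high, bystander; origin: centre of its underside.
- spool: blue solder spool, 56 mm across, 39 mm high, bystander; origin: centre of its underside.
- red_driver: red screwdriver, 145 mm long, bystander; origin: centre of its underside.
- scissors: orange-handled scissors, 199 mm long, bystander; origin: centre of its underside.
- tin: round tin for screws, 68 mm across, 21 mm high, bystander; origin: centre of its underside.
- spare_pack: second, like battery pack, 68 x 150 x 9 mm, lying flat on the worktop at the right, bystander; origin: centre of its underside.

How it is judged (in metres and radians):
On the way, in this order (a step that is already met when the one before it is completed fails the run):
1. the selector rests four clicks on from where it stood, the button still up (distance of pointer_tip from where it was at the start of the episode between 0.0413 and 0.045 m and value of joint selector above 1.8 rad and value of joint test_button below 0.002 m), for 0.2 s.
2. the test button is pressed down (value of joint test_button above 0.0045 m), for 0.2 s.
At the end, for the whole second after the job is handed in: The selector rests at the fourth stop clockwise of the one it started in (within about 7 degrees), the test button is held down (more than 4.5 of its 6 mm) by the fingers, and the pack lies in its cradle (within 10 mm) (distance of pointer_tip from where it was at the start of the episode between 0.0413 and 0.045 m and value of joint selector above 1.8 rad and velocity of joint selector below 0.2 rad/s and value of joint test_button above 0.0045 m and contact force between the fingers and test_button above 1 N and distance of pack from where it was at the start of the episode below 0.01 m); the arm keeps its last pose, push and grip.
It fails at once if the test button is pressed while the selector is not yet four clicks on (value of joint test_button above 0.003 m and not (distance of pointer_tip from where it was at the start of the episode between 0.0413 and 0.045 m and value of joint selector above 1.8 rad)).
It fails at once if the selector is gripped or pushed hard (more than 25 N) (contact force between the fingers and selector above 25 N).
It fails at once if the pack is lifted or shifted by more than 10 mm (distance of pack from where it was at the start of the episode above 0.01 m).
It fails at once if a bystander is moved by more than 20 mm (distance of any of mug, spool, red_driver, scissors, tin, spare_pack from where it was at the start of the episode above 0.02 m).
It also fails if it takes over 46 s, if anything falls off the work surface, if the arm or the gripper's body presses on something with over 40 N, if the wrist force passes 120 N, or if a joint passes its speed limit or range.

## Working session

There is one attempt and no reset: what is moved stays moved. The work goes in short steps, Python scripts to look and compute and a shell command to move; the robot and the scene stay as the last step left them, time stands still between calls to the robot, and variables do not carry over. Pictures are saved under pics/ and viewed, at most 10 in all, crops included, and the job is handed in when it is done.

```bash
mkdir -p pics
cat > h.py <<'E'
import numpy as np, cv2
from scipy.spatial.transform import Rotation as R
from plant import manip
def cal(n):
    c=manip.get_calibration(n); o=np.array(c["orientation"],float)
    M=R.from_euler('xyz',o,degrees=True).as_matrix() if o.shape==(3,) else (o if o.shape==(3,3) else None)
    return c,M
def ray(n,uv):
    c,M=cal(n); K=np.array(c["mtx"]); k=c["k1"]
    d=np.array([k,0,0,0],float)
    p=cv2.undistortPoints(np.array(uv,float).reshape(-1,1,2),K,d).reshape(-1,2)
    return np.array(c["position"]),(M@np.c_[p[:,0],-p[:,1],-np.ones(len(p))].T).T
def at_z(n,uv,z):
    o,d=ray(n,uv); return o+d*((z-o[2])/d[:,2])[:,None]
def at_depth(n,uv,dep):
    o,d=ray(n,uv); return o+d*np.array(dep)[:,None]
E
python3 - <<'E'
from h import *
print(manip.state())
for n in("scene","top"):
    print(manip.get_calibration(n))
    im,d=manip.get_image(n); cv2.imwrite(f"pics/{n}0.png",im); np.save(f"pics/{n}d.npy",d)
    for q in("tester","selector","selector_top","pointer_tip","test_button","pack"):
        for r in manip.silhouettes(n,q)[:2]:
            m=r["mask"]; v,u=np.nonzero(m&(d>0))
            P=at_depth(n,np.c_[u,v],d[v,u]) if len(u) else np.zeros((1,3))
            print(n,q,round(r["conf"],2),r["extent"],P.mean(0).round(3),P.min(0).round(3),P.max(0).round(3))
E
```

```text
{'time_s': 0.0, 'qpos': array([65.30569089, 30.77850099, -0.25517706, 88.16893252,  0.1483164 ,
       61.15100713, -4.07872332]), 'qvel': array([ 0.03306161,  0.00718224,  0.07506957, -0.05713381,  0.0661373 ,
       -0.00245964, -0.11420706]), 'joint_torque': array([ 1.45347221e-04, -5.70978963e+01,  9.90756489e-01, -2.51597822e+01,
       -5.62701013e-02,  1.79446174e-02,  1.49751581e-04]), 'eef_pos': array([ 0.2316941 , -0.60670727,  0.26283955]), 'eef_rot': array([-1.79902084e+02,  6.18790159e-03,  2.09066136e+01]), 'ft_force': array([-0.09130491,  0.65785626,  0.28515078]), 'ft_torque': array([ 0.03738196,  0.01181175, -0.009111  ]), 'grasp_force': 0.0, 'width': 0.08841242018562048}
{'mtx': array([[467.91421821,   0.        , 323.68012151],
       [  0.        , 467.91421821, 201.06051907],
       [  0.        ,   0.        ,   1.        ]]), 'k1': -0.03532559647585323, 'position': array([-0.58030781, -0.42950422,  0.6303675 ]), 'orientation': array([ 64.72864644,   0.22746109, -64.66849835])}
scene tester 0.6 [281.2, 180.5, 79.0, 51.6] [0.484 0.092 0.042] [ 0.025 -0.063 -0.003
[... 807 characters left out ...]
1] [0.515 0.119 0.052] [ 0.431  0.007 -0.003] [0.634 0.241 0.08 ]
top selector 0.52 [303.0, 191.5, 21.3, 18.8] [0.504 0.066 0.061] [0.476 0.04  0.044] [0.533 0.093 0.08 ]
top selector 0.45 [422.6, 239.9, 51.8, 19.2] [ 0.374 -0.345  0.009] [ 0.34  -0.428 -0.004] [ 0.414 -0.267  0.016]
top selector_top 0.74 [304.7, 194.6, 20.2, 20.5] [0.502 0.065 0.062] [0.476 0.04  0.048] [0.53 0.09 0.08]
top pointer_tip 0.73 [304.6, 194.1, 18.6, 20.1] [0.501 0.066 0.062] [0.476 0.041 0.048] [0.53 0.09 0.08]
top test_button 0.6 [268.3, 204.1, 5.2, 8.9] [0.483 0.19  0.071] [0.47  0.177 0.067] [0.496 0.201 0.076]
top pack 0.6 [266.3, 163.9, 51.7, 21.1] [0.578 0.122 0.059] [0.546 0.05  0.049] [0.614 0.2   0.065]
```

Run:
```python
from h import *
im=cv2.imread("pics/top0.png"); cv2.imwrite("pics/c1.png",cv2.resize(im[150:240,245:345],None,fx=6,fy=6,interpolation=cv2.INTER_CUBIC))
cv2.imwrite("pics/c2.png",im)
d=np.load("pics/topd.npy")
# orange bar pixels
hsv=cv2.cvtColor(im,cv2.COLOR_BGR2HSV)
m=np.zeros(d.shape,bool); m[188:216,298:330]=1
o=(hsv[...,0]>3)&(hsv[...,0]<22)&(hsv[...,1]>130)&(hsv[...,2]>100)&m
v,u=np.nonzero(o); P=at_z("top",np.c_[u,v],.075)
c=P.mean(0); w,V=np.linalg.eigh(np.cov(P[:,:2].T)); print(len(u),c,V[:,1],np.degrees(np.arctan2(V[1,1],V[0,1])),np.sqrt(w*12))
m[:]=0;m[195:222,258:285]=1
r=((hsv[...,0]<6)|(hsv[...,0]>172))&(hsv[...,1]>130)&(hsv[...,2]>80)&m
v,u=np.nonzero(r); P=at_z("top",np.c_[u,v],.072);print(len(u),P.mean(0),np.ptp(P,0))
for r in manip.silhouettes("top","tester")[:1]:
    cs=max(cv2.findContours(r["mask"].astype(np.uint8),0,2)[0],key=cv2.contourArea).reshape(-1,2)
    P=at_z("top",cs,.05)[:,:2]*1000; print(cv2.minAreaRect(P.astype(np.float32)))
for r in manip.silhouettes("top","pack")[:1]:
    cs=max(cv2.findContours(r["mask"].astype(np.uint8),0,2)[0],key=cv2.contourArea).reshape(-1,2)
    P=at_z("top",cs,.062)[:,:2]*1000; print(cv2.minAreaRect(P.astype(np.float32)))
```

```text
67 [0.49735912 0.06439805 0.075     ] [-0.9438257  -0.33044372] -160.70429042638023 [0.01661359 0.05548279]
81 [0.48300605 0.18807431 0.072     ] [0.02607207 0.02603788 0.        ]
((531.0848999023438, 120.5720443725586), (190.20347595214844, 219.77906799316406), 4.3360276222229)
((579.9690551757812, 125.2347412109375), (65.04740905761719, 148.67495727539062), 1.1745402812957764)
```

View pics/c1.png

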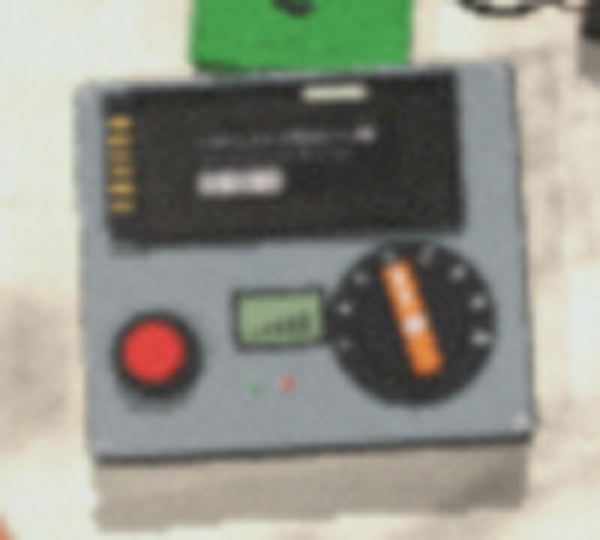

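View pics/c2.png

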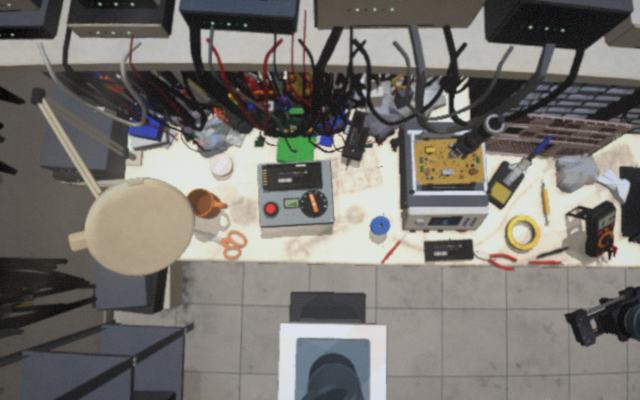

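View pics/scene0.png

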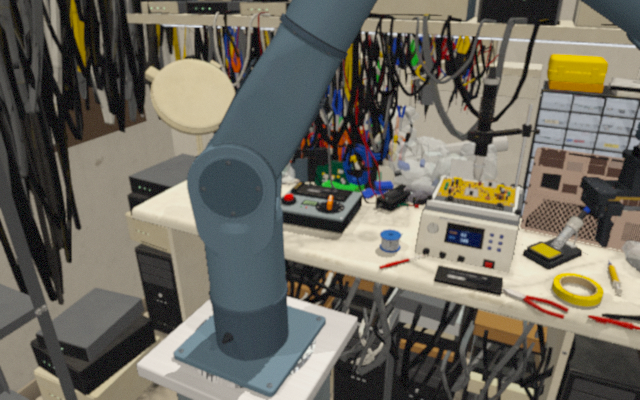

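The crop shows the bar running from about (395,265) to (430,375), with the white line at the upper end. It points at the fourth tick at (390,255), about 15° left of the tester's x axis. The red button is at (155,352). I'll push the front end of the bar, the one nearest the robot, from its right side, which keeps clear of the pack.

```bash
cat >> h.py <<'E'
S=np.array([.4988,.0655]); B=np.array([.482,.1885])
def go(x,y,z,yaw=None):
    s=manip.state(); M=R.from_euler('xyz',s["eef_rot"],degrees=True)
    p=M.inv().apply(np.array([x,y,z])-s["eef_pos"])*1000
    t=None if yaw is None else (M.inv()*R.from_euler('xyz',[180,0,yaw],degrees=True)).as_rotvec(degrees=True).round(1)
    print("t",s["time_s"],"pos",s["eef_pos"].round(4),"rot",s["eef_rot"].round(2),"F",s["ft_force"].round(1),"shift",p.round(1),"norm",np.linalg.norm(p).round(1),"turn",t)
def fing(phi,r,off):
    a=np.radians(phi); e=np.array([np.cos(a),np.sin(a)]); t=np.array([np.sin(a),-np.cos(a)])
    return S+(r*e-off*t)/1000, phi-90
E
python3 - <<'E'
from h import *
d=np.load("pics/topd.npy"); v,u=np.nonzero(d>0); P=at_depth("top",np.c_[u,v],d[v,u])
for x0 in np.arange(.2,.7,.1):
  print(round(x0,1),[ (round(y0,1),round(float(P[(P[:,0]>=x0)&(P[:,0]<x0+.1)&(P[:,1]>=y0)&(P[:,1]<y0+.1)][:,2].max(initial=-1)),2)) for y0 in np.arange(-.7,.4,.1)])
go(.34,-.25,.264); 
c,y=fing(199.3,25,27); print(c,y); go(*c,.088,y)
E
```

```text
0.2 [(np.float64(-0.7), 0.4), (np.float64(-0.6), 0.45), (np.float64(-0.5), -0.75), (np.float64(-0.4), -0.74), (np.float64(-0.3), -0.74), (np.float64(-0.2), -0.74), (np.float64(-0.1), -0.75), (np.float64(-0.0), -0.75), (np.float64(0.1), -0.75), (np.float64(0.2), -0.75), (np.float64(0.3), -0.75)]
0.3 [(np.float64(-0.7), 0.02), (np.float64(-0.6), 0.02), (np.float64(-0.5), 0.02), (np.float64(-0.4), 0.02), (np.float64(-0.3), 0.01), (np.float64(-0.2), 0.01), (np.float64(-0.1), 0.01), (np.float64(-0.0), 0.01), (np.float64(0.1), 0.01), (np.float64(0.2), 0.01), (np.float64(0.3), 0.36)]
0.4 [(np.float64(-0.7), 0.02), (np.float64(-0.6), 0.03), (np.float64(-0.5), 0.11), (np.float64(-0.4), 0.11), (np.float64(-0.3), 0.11), (np.float64(-0.2), 0.1), (np.float64(-0.1), 0.01), (np.float64(-0.0), 0.08), (np.float64(0.1), 0.08), (np.float64(0.2), 0.07), (np.float64(0.3), 0.42)]
0.5 [(np.float64(-0.7), 0.07), (np.float64(-0.6), 0.06), (np.float64(-0.5), 0.13), (np.float64(-0.4), 0.28), (np.float64(-0.3), 0.29), (np.float64(-0.2), 0.13), (np.float64(-0.1), 0.01), (np.float64(-0.0), 0.08), (np.float64(0.1), 0.06), (np.float64(0.2), 0.07), (np.float64(0.3), 0.42)]
0.6 [(np.float64(-0.7), 0.18), (np.float64(-0.6), 0.54), (np.float64(-0.5), 0.55), (np.float64(-0.4), 0.56), (np.float64(-0.3), 0.55), (np.float64(-0.2), 0.56), (np.float64(-0.1), 0.55), (np.float64(-0.0), 0.56), (np.float64(0.1), 0.55), (np.float64(0.2), 0.56), (np.float64(0.3), 0.55)]
t 0.8 pos [ 0.2319 -0.6072  0.2637] rot [180.    0.   20.9] F [-0.3  0.7 -1.1] shift [ 228.5 -295.1   -0.3] norm 373.2 turn None
[0.48412886 0.03175451] 109.30000000000001
t 0.8 pos [ 0.2319 -0.6072  0.2637] rot [180.    0.   20.9] F [-0.3  0.7 -1.1] shift [ 463.6 -506.9  175.7] norm 709.1 turn [ -0.    0.  -88.4]
```

```bash
python3 -m handwheel '[[[22.9,-29.5,0],[0,0,0],0],[[22.9,-29.5,0],[0,0,0],0],[[22.9,-29.5,0],[0,0,0],0],[[22.9,-29.5,0],[0,0,0],0],[[22.9,-29.5,0],[0,0,0],0],[[22.9,-29.5,0],[0,0,0],0],[[22.9,-29.5,0],[0,0,0],0],[[22.9,-29.5,0],[0,0,0],0],[[22.9,-29.5,0],[0,0,0],0],[[22.9,-29.5,0],[0,0,0],0]]'
python3 -m handwheel '[[[0,0,0],[0,0,-7.1],0],[[0,0,0],[0,0,-7.1],0],[[0,0,0],[0,0,-7.1],0],[[0,0,0],[0,0,-7.1],0],[[0,0,0],[0,0,-7.1],0],[[0,0,0],[0,0,-7.1],0],[[0,0,0],[0,0,-7.1],0],[[0,0,0],[0,0,-7.1],0],[[0,0,0],[0,0,-7.1],0],[[0,0,0],[0,0,-7.1],0]]'
python3 -m handwheel '[[[0,0,0],[0,0,-7.1],0],[[0,0,0],[0,0,-7.1],0],[[0,0,0],[0,0,-3.2],0],[[0,0,0],[0,0,0],0]]'
python3 - <<'E'
from h import *
c,y=fing(199.3,25,27); go(*c,.14,y); print(manip.state()["qpos"].round(0))
E
```

```text
time_s: 1.63
eef_pos: [0.3408, -0.2483, 0.264]
eef_rot: [180.0, -0.0, 20.9]
ft_force: [1.1, -0.1, 0.3]
width: 0.0235
grasp_force: 0.0
time_s: 2.47
eef_pos: [0.3406, -0.25, 0.2639]
eef_rot: [180.0, 0.0, 92.3]
ft_force: [-0.3, -0.0, -0.3]
width: 0.0002
grasp_force: 0.0
time_s: 2.8
eef_pos: [0.3406, -0.25, 0.2639]
eef_rot: [180.0, 0.0, 109.4]
ft_force: [-0.1, -0.1, -0.3]
width: 0.0004
grasp_force: 0.0
t 2.8 pos [ 0.3406 -0.25    0.2639] rot [1.7999e+02 2.0000e-02 1.0941e+02] F [-0.1 -0.1 -0.3] shift [218.1 229.  123.8] norm 339.6 turn [0.  0.  0.1]
[ 49.  10. -20. 120.   4.  51.  45.]
```

```bash
python3 -m handwheel '[[[21.8,22.9,12.4],[0,0,0],0],[[21.8,22.9,12.4],[0,0,0],0],[[21.8,22.9,12.4],[0,0,0],0],[[21.8,22.9,12.4],[0,0,0],0],[[21.8,22.9,12.4],[0,0,0],0],[[21.8,22.9,12.4],[0,0,0],0],[[21.8,22.9,12.4],[0,0,0],0],[[21.8,22.9,12.4],[0,0,0],0],[[21.8,22.9,12.4],[0,0,0],0],[[21.8,22.9,12.4],[0,0,0],0]]'
python3 -m handwheel '[[[0,0,0],[0,0,0],0],[[0,0,17],[0,0,0],0],[[0,0,17],[0,0,0],0],[[0,0,17],[0,0,0],0],[[0,0,0],[0,0,0],0]]'
python3 - <<'E'
from h import *
c,y=fing(199.3,25,27); go(*c,.088,y); print(manip.state()["qpos"].round(0))
a,_=manip.get_image("top"); b,_=manip.get_image("scene")
f=lambda im,n=5:cv2.resize(im,None,fx=n,fy=n,interpolation=cv2.INTER_CUBIC)
cv2.imwrite("pics/c3.png",np.vstack([f(a[150:210,260:360]),f(b[170:230,280:380])]))
E
```

```text
time_s: 3.63
eef_pos: [0.4853, 0.0329, 0.1391]
eef_rot: [180.0, 0.0, 109.1]
ft_force: [0.8, -0.8, 0.6]
width: 0.0
grasp_force: 0.0
time_s: 4.05
eef_pos: [0.4829, 0.0309, 0.0865]
eef_rot: [-179.8, -0.0, 109.2]
ft_force: [-0.7, 0.0, 0.5]
width: 0.0005
grasp_force: 0.0
t 4.05 pos [0.4829 0.0309 0.0865] rot [-1.7975e+02 -4.0000e-02  1.0920e+02] F [-0.7  0.   0.5] shift [ 0.4  1.5 -1.5] norm 2.1 turn [-0.2 -0.  -0.1]
[  8.  33. -21. 118.  22.  33.  -9.]
```

View pics/c3.png

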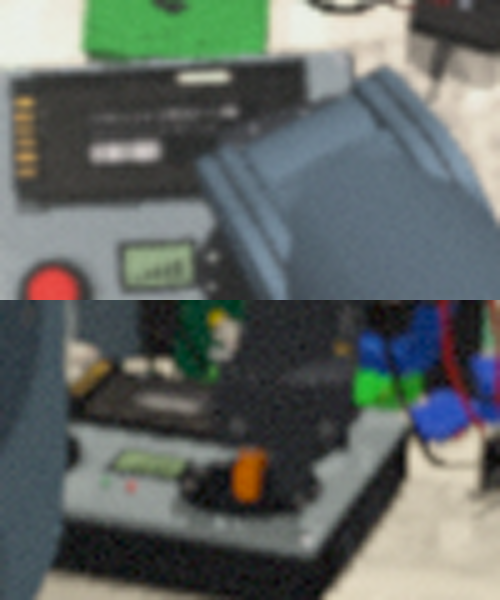

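```bash
python3 -m handwheel '[[[3,1.5,-1],[0,0,0],0],[[3,0,0],[0,0,0],0],[[3,0,0],[0,0,0],0],[[0,0,0],[0,0,0],0]]'
python3 -m handwheel '[[[2,0,0],[0,0,0],0],[[2,0,0],[0,0,0],0],[[0,0,0],[0,0,0],0]]'
python3 - <<'E'
from h import *
c,y=fing(199.3,25,15); go(*c,.088,y)
E
```

```text
time_s: 4.48
eef_pos: [0.4833, 0.0414, 0.0904]
eef_rot: [179.9, -0.0, 109.4]
ft_force: [0.1, -0.0, -0.0]
width: 0.0006
grasp_force: 0.0
time_s: 4.73
eef_pos: [0.4819, 0.0434, 0.09]
eef_rot: [-180.0, 0.1, 109.3]
ft_force: [0.2, -4.6, 4.1]
width: 0.0002
grasp_force: 2.4
t 4.7333 pos [0.4819 0.0434 0.09  ] rot [-1.7998e+02  8.0000e-02  1.0926e+02] F [ 0.2 -4.6  4.1] shift [ 0.3 -1.7  2. ] norm 2.6 turn [-0.   0.1 -0. ]
```

```bash
python3 -m handwheel '[[[1.8,-1,0],[0,0,4],0],[[1.8,-1,0],[0,0,4],0],[[1.8,-1,0],[0,0,4],0],[[1.8,-1,0],[0,0,4],0],[[1.8,-1,0],[0,0,4],0],[[1.8,-1,0],[0,0,4],0]]'
python3 - <<'E'
from h import *
c,y=fing(199.3-24,25,15); go(*c,.088,y)
a,_=manip.get_image("top"); b,_=manip.get_image("scene")
f=lambda im,n=5:cv2.resize(im,None,fx=n,fy=n,interpolation=cv2.INTER_CUBIC)
cv2.imwrite("pics/c4.png",np.vstack([f(a[150:210,260:360]),f(b[170:230,280:380])]))
E
```

```text
time_s: 5.23
eef_pos: [0.4742, 0.054, 0.0897]
eef_rot: [180.0, -0.0, 85.1]
ft_force: [1.0, -1.3, -0.5]
width: 0.0009
grasp_force: 1.1
t 5.2333 pos [0.4742 0.054  0.0897] rot [ 1.7998e+02 -1.0000e-02  8.5100e+01] F [ 1.  -1.3 -0.5] shift [-1.6 -1.4  1.7] norm 2.7 turn [ 0.  -0.  -0.2]
```

View pics/c4.png

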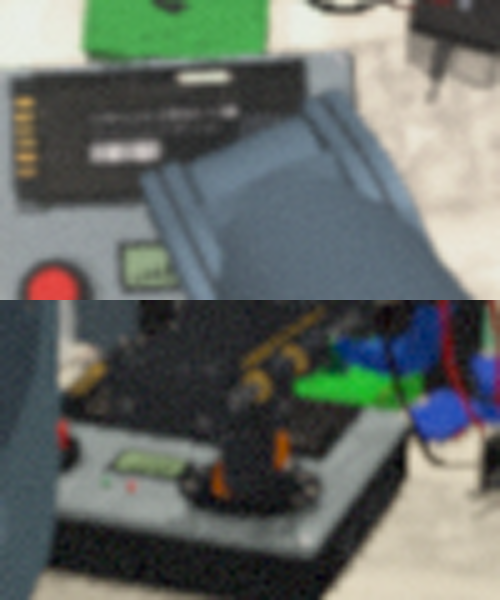

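The finger is at the front end of the bar in the scene view, bar at (220–285, 450–490), and it has turned past the first click. I'll continue the arc.

```bash
python3 -m handwheel '[[[0.3,-2,0],[0,0,4],0],[[1.8,-1,0],[0,0,4],0],[[1.8,-1,0],[0,0,4],0],[[1.8,-1,0],[0,0,4],0],[[1.8,-1,0],[0,0,4],0],[[1.8,-1,0],[0,0,4],0],[[1.8,-1,0],[0,0,4],0],[[1.8,-1,0],[0,0,4],0]]'
python3 - <<'E'
from h import *
c,y=fing(199.3-56,25,15); go(*c,.088,y)
E
```

```text
time_s: 6.0
eef_pos: [0.4699, 0.069, 0.0896]
eef_rot: [-180.0, -0.0, 53.3]
ft_force: [-0.3, -1.1, -0.3]
width: 0.0007
grasp_force: 0.0
t 6.0 pos [0.4699 0.069  0.0896] rot [-1.7997e+02 -2.0000e-02  5.3270e+01] F [-0.3 -1.1 -0.3] shift [-0.5  0.2  1.6] norm 1.7 turn [-0. -0. -0.]
```

```bash
python3 -m handwheel '[[[1.5,-1,0],[0,0,4],0],[[1.8,-1,0],[0,0,4],0],[[1.8,-1,0],[0,0,4],0],[[1.8,-1,0],[0,0,4],0],[[1.8,-1,0],[0,0,4],0],[[1.8,-1,0],[0,0,4],0],[[1.8,-1,0],[0,0,4],0],[[1.8,-1,0],[0,0,4],0],[[0,0,0],[0,0,0],0]]'
python3 - <<'E'
from h import *
c,y=fing(199.3-88,25,15); go(*c,.088,y)
a,_=manip.get_image("top"); b,_=manip.get_image("scene")
f=lambda im,n=5:cv2.resize(im,None,fx=n,fy=n,interpolation=cv2.INTER_CUBIC)
cv2.imwrite("pics/c5.png",np.vstack([f(a[150:210,260:360]),f(b[170:230,280:380])]))
E
```

```text
time_s: 6.75
eef_pos: [0.4759, 0.0842, 0.0896]
eef_rot: [-180.0, -0.0, 21.3]
ft_force: [-1.1, 0.1, 0.3]
width: 0.0002
grasp_force: 0.0
t 6.75 pos [0.4759 0.0842 0.0896] rot [-1.7997e+02 -1.0000e-02  2.1340e+01] F [-1.1  0.1  0.3] shift [-0.5  0.7  1.6] norm 1.8 turn [-0. -0.  0.]
```

View pics/c5.png

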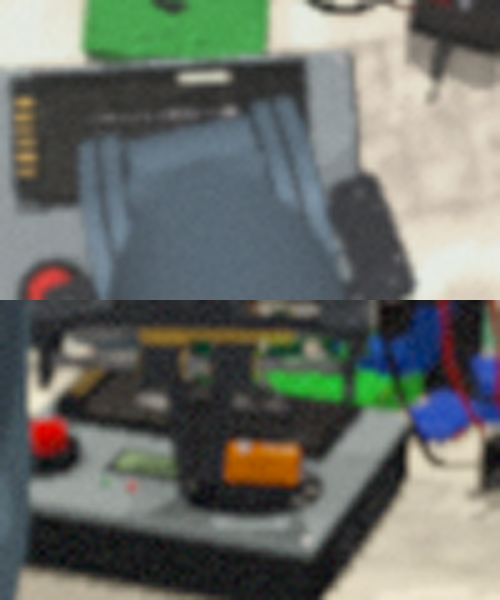

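```bash
python3 -m handwheel '[[[1.5,-0.5,0],[0,0,4],0],[[1.8,-1,0],[0,0,4],0],[[1.8,-1,0],[0,0,4],0],[[1.8,-1,0],[0,0,4],0],[[1.8,-1,0],[0,0,4],0],[[1.3,-0.7,0],[0,0,3],0],[[0,0,0],[0,0,0],0]]'
python3 - <<'E'
from h import *
c,y=fing(199.3-111,25,15); go(*c,.088,y)
E
```

```text
time_s: 7.43
eef_pos: [0.4839, 0.0907, 0.0894]
eef_rot: [180.0, 0.1, -1.6]
ft_force: [-1.4, 1.1, 0.3]
width: 0.0005
grasp_force: 1.1
t 7.4333 pos [0.4839 0.0907 0.0894] rot [ 1.80e+02  1.00e-01 -1.62e+00] F [-1.4  1.1  0.3] shift [ 0.7 -0.2  1.4] norm 1.6 turn [0.  0.1 0.1]
```

```bash
python3 -m handwheel '[[[-6,0,0],[0,0,0],0],[[-6,0,0],[0,0,0],0],[[0,0,-30],[0,0,0],0],[[0,0,-30],[0,0,0],0],[[0,-36,0],[0,0,0],0],[[0,-36,0],[0,0,0],0],[[0,-36,0],[0,0,0],0],[[0,0,0],[0,0,0],0]]'
python3 - <<'E'
from h import *
go(*B,.12)
im,_=manip.get_image("top"); b,_=manip.get_image("scene")
hsv=cv2.cvtColor(im,cv2.COLOR_BGR2HSV); m=np.zeros(im.shape[:2],bool); m[188:216,298:330]=1
o=(hsv[...,0]>3)&(hsv[...,0]<22)&(hsv[...,1]>130)&(hsv[...,2]>100)&m
v,u=np.nonzero(o)
if len(u)>5:
    P=at_z("top",np.c_[u,v],.075); w,V=np.linalg.eigh(np.cov(P[:,:2].T)); print(len(u),P.mean(0),np.degrees(np.arctan2(V[1,1],V[0,1])),np.sqrt(w*12))
f=lambda im,n=5:cv2.resize(im,None,fx=n,fy=n,interpolation=cv2.INTER_CUBIC)
cv2.imwrite("pics/c6.png",np.vstack([f(im[160:220,250:350]),f(b[170:230,280:380])]))
E
```

```text
time_s: 8.1
eef_pos: [0.4752, 0.207, 0.1502]
eef_rot: [-179.7, -0.1, -1.1]
ft_force: [-0.3, 0.4, 0.4]
width: 0.0004
grasp_force: 0.0
t 8.1 pos [0.4752 0.207  0.1502] rot [-1.797e+02 -1.000e-01 -1.060e+00] F [-0.3  0.4  0.4] shift [ 7.1 18.5 30.2] norm 36.1 turn None
74 [0.5008095  0.06803014 0.075     ] 109.2841025086892 [0.01663689 0.05842971]
```

View pics/c6.png

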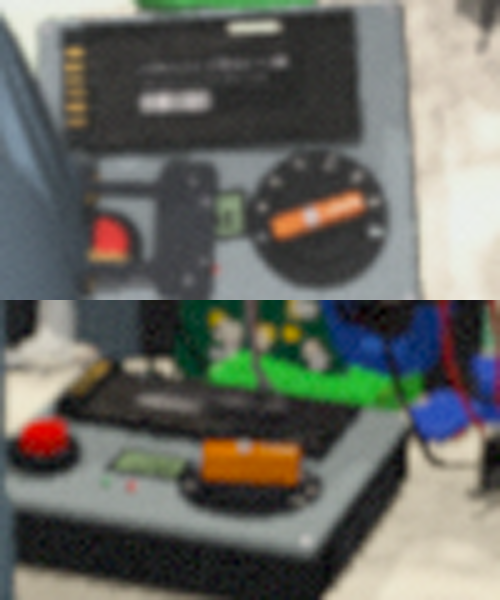

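The bar is now at 109.3°, exactly 90° from where it started, so only three clicks have been made. I'll go back for one more.

```bash
python3 -m handwheel '[[[0,0,0],[0,0,-7],0],[[0,0,0],[0,0,-7],0],[[0,0,0],[0,0,-7],0],[[0,0,0],[0,0,0],0]]'
python3 - <<'E'
from h import *
c,y=fing(109.3,25,25); go(*c,.15,y)
E
```

```text
time_s: 8.53
eef_pos: [0.4758, 0.1965, 0.1496]
eef_rot: [180.0, 0.0, 19.5]
ft_force: [0.2, -1.1, 0.2]
width: 0.0004
grasp_force: 0.0
t 8.5333 pos [0.4758 0.1965 0.1496] rot [1.7996e+02 4.0000e-02 1.9460e+01] F [ 0.2 -1.1  0.2] shift [-46.9 106.1  -0.3] norm 116.0 turn [0.  0.  0.2]
```

```bash
python3 -m handwheel '[[[-11.7,26.5,0],[0,0,0],0],[[-11.7,26.5,0],[0,0,0],0],[[-11.7,26.5,0],[0,0,0],0],[[-11.7,26.5,0],[0,0,0],0],[[0,0,0],[0,0,0],0],[[0,0,20],[0,0,0],0],[[0,0,20],[0,0,0],0],[[0,0,21],[0,0,0],0],[[0,0,0],[0,0,0],0],[[0,0,0],[0,0,0],0]]'
python3 - <<'E'
from h import *
c,y=fing(109.3,25,15); go(*c,.088,y)
E
```

```text
time_s: 9.37
eef_pos: [0.4658, 0.0823, 0.0883]
eef_rot: [180.0, 0.1, 19.1]
ft_force: [0.0, -0.3, -0.8]
width: 0.0004
grasp_force: 0.0
t 9.3667 pos [0.4658 0.0823 0.0883] rot [1.7999e+02 1.5000e-01 1.9140e+01] F [ 0.  -0.3 -0.8] shift [10.6  1.8  0.2] norm 10.7 turn [ 0.   0.1 -0.2]
```

```bash
python3 -m handwheel '[[[4,1,0],[0,0,0],0],[[4,1,0],[0,0,0],0],[[2.5,0,0],[0,0,0],0],[[1.8,-1,0],[0,0,4],0],[[1.8,-1,0],[0,0,4],0],[[1.8,-1,0],[0,0,4],0],[[1.8,-1,0],[0,0,4],0],[[1.8,-1,0],[0,0,4],0],[[0,0,0],[0,0,0],0]]'
python3 -m handwheel '[[[1.8,-1,0],[0,0,4],0],[[1.8,-1,0],[0,0,4],0],[[0,0,0],[0,0,0],0]]'
python3 - <<'E'
from h import *
c,y=fing(109.3-28,25,15); go(*c,.088,y)
b,_=manip.get_image("scene")
cv2.imwrite("pics/c7.png",cv2.resize(b[170:230,280:380],None,fx=5,fy=5,interpolation=cv2.INTER_CUBIC))
E
```

```text
time_s: 10.12
eef_pos: [0.486, 0.092, 0.0894]
eef_rot: [-180.0, -0.1, -0.8]
ft_force: [-0.7, -0.4, -0.1]
width: 0.0002
grasp_force: 0.0
time_s: 10.37
eef_pos: [0.4897, 0.0937, 0.0893]
eef_rot: [-180.0, -0.1, -8.7]
ft_force: [0.7, 1.0, 0.7]
width: 0.0006
grasp_force: 0.0
t 10.3667 pos [0.4897 0.0937 0.0893] rot [-1.7997e+02 -9.0000e-02 -8.7100e+00] F [0.7 1.  0.7] shift [-1.8  1.5  1.3] norm 2.6 turn [-0.  -0.1 -0. ]
```

View pics/c7.png

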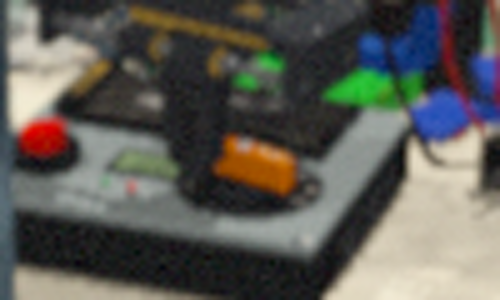

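The bar in the scene view has swung on, now at (220–300, 135–190). I'll retract and measure it.

```bash
python3 -m handwheel '[[[-6,0,0],[0,0,0],0],[[-6,0,0],[0,0,0],0],[[0,0,-30],[0,0,0],0],[[0,0,-30],[0,0,0],0],[[5,-34,0],[0,0,0],0],[[5,-34,0],[0,0,0],0],[[5,-34,0],[0,0,0],0],[[0,0,0],[0,0,0],0],[[0,0,0],[0,0,0],0]]'
python3 - <<'E'
from h import *
im,_=manip.get_image("top")
hsv=cv2.cvtColor(im,cv2.COLOR_BGR2HSV); m=np.zeros(im.shape[:2],bool); m[188:216,298:330]=1
o=(hsv[...,0]>3)&(hsv[...,0]<22)&(hsv[...,1]>130)&(hsv[...,2]>100)&m
v,u=np.nonzero(o)
P=at_z("top",np.c_[u,v],.075); w,V=np.linalg.eigh(np.cov(P[:,:2].T)); print(len(u),P.mean(0),np.degrees(np.arctan2(V[1,1],V[0,1])),np.sqrt(w*12))
go(*B,.15)
E
```

```text
time_s: 11.17
eef_pos: [0.5064, 0.1957, 0.1485]
eef_rot: [-180.0, 0.0, -8.4]
ft_force: [0.3, -0.6, -0.1]
width: 0.0006
grasp_force: 0.0
70 [0.50165043 0.06848274 0.075     ] 79.00832703807993 [0.01673175 0.05878011]
t 11.2167 pos [0.5063 0.1936 0.1484] rot [ 1.7996e+02  5.0000e-02 -8.5700e+00] F [ 0.7 -1.2 -0.2] shift [-23.2   8.6  -1.6] norm 24.9 turn None
```

The bar is at 79.0°, against a target of 79.3°, so four clicks are done. Next is the button.

```bash
python3 -m handwheel '[[[-11.6,4.3,0],[0,0,0],0],[[-11.6,4.3,0],[0,0,0],0],[[0,0,0],[0,0,0],0],[[0,0,20],[0,0,0],0],[[0,0,20],[0,0,0],0],[[0,0,5],[0,0,0],0],[[0,0,0],[0,0,0],0],[[0,0,0],[0,0,0],0]]'
python3 - <<'E'
from h import *
go(*B,.0905)
E
```

```text
time_s: 11.88
eef_pos: [0.4832, 0.1879, 0.104]
eef_rot: [180.0, 0.0, -8.7]
ft_force: [-0.3, -0.7, 0.4]
width: 0.0006
grasp_force: 0.0
t 11.8833 pos [0.4832 0.1879 0.104 ] rot [ 1.7997e+02  1.0000e-02 -8.7400e+00] F [-0.3 -0.7  0.4] shift [-1.3 -0.4 13.5] norm 13.6 turn None
```

```bash
python3 -m handwheel '[[[0,0,3],[0,0,0],0],[[0,0,3],[0,0,0],0],[[0,0,2],[0,0,0],0],[[0,0,2],[0,0,0],0],[[0,0,2],[0,0,0],0],[[0,0,1],[0,0,0],0],[[0,0,0],[0,0,0],0],[[0,0,0],[0,0,0],0]]'
```

```text
time_s: 12.55
eef_pos: [0.4836, 0.1888, 0.0914]
eef_rot: [-180.0, -0.1, -8.7]
ft_force: [-0.4, -1.1, 8.6]
width: 0.0002
grasp_force: 4.5
```

```bash
python3 -m handwheel '[[[0,0,0.7],[0,0,0],0],[[0,0,0],[0,0,0],0],[[0,0,0],[0,0,0],0],[[0,0,0],[0,0,0],0]]'
python3 - <<'E'
from h import *
im,_=manip.get_image("top")
hsv=cv2.cvtColor(im,cv2.COLOR_BGR2HSV); m=np.zeros(im.shape[:2],bool); m[188:216,298:330]=1
v,u=np.nonzero((hsv[...,0]>3)&(hsv[...,0]<22)&(hsv[...,1]>130)&(hsv[...,2]>100)&m)
P=at_z("top",np.c_[u,v],.075); w,V=np.linalg.eigh(np.cov(P[:,:2].T)); print(len(u),np.degrees(np.arctan2(V[1,1],V[0,1])))
s=manip.state(); print(s["eef_pos"],s["ft_force"])
if s["ft_force"][2]>7 and s["ft_force"][2]<35: print(manip.sign_off())
E
```

```text
time_s: 12.88
eef_pos: [0.4836, 0.1888, 0.0913]
eef_rot: [-179.9, -0.1, -8.7]
ft_force: [-1.7, -1.1, 15.4]
width: 0.0006
grasp_force: 8.2
69 78.91978624612219
[0.48360373 0.18879322 0.0912712 ] [-2.85580524 -1.63370309 15.45855667]
the job is handed in; nothing more can be done
None
```

The selector is four clicks clockwise of where it started (turned about 120°, measured in the top camera), the test button is held fully down at about 15 N, and the job is handed in, at about 13 s; the verdict was not reported back, and the selector appeared to start at stop 3 rather than the stated 0–2, so it now sits at stop 7.

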